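# Lock a row of bottles in the transport rack with a wedge

## Robot

A 6-joint arm with a two-finger parallel gripper is mounted at the origin on a cart in front of the work surface, level with it; the furniture and walls round the work are solid. World frame = base frame: x ahead of the robot, y to its left, z up, the work surface at z = 0. Lengths are in m, angles in rad, forces in N, time in s.
With the tool pointing down it reaches from about 0.375 to 0.9 m from the base axis. Payload 3.1 kg.
Tool frame: the origin (TCP) lies at the very end of the fingers, on their centre line; the grasp point (between the pads) lies manip.grip_point_offset behind it (manip.grip_point_offset is the distance from the TCP to the grasp point, in m); z points along the fingers, y is the line along which they close (so a half turn about z gives the same grasp; the last joint's range is limited). The gripper opens to 85 mm and grips with 20 to 120 N. Pads are 22 mm wide; open, the fingers measure 114 mm over their backs; the gripper's body (76 mm by 85 mm) begins 54 mm behind the grasp point. The pads swing forward as they close: fully open they stand 13 mm farther back than shut.
Start: joints at [0.994, 0.527, 1.433, -0, 1.181, -0.178], TCP at [0.243, 0.576, 0.231] pointing down, gripper open.
Joint ranges: [-3.08, 3.08], [-0.75, 2.2], [0.22, 2.44], [-1.43, 4.57], [0, 2.65], [-2.85, 2.85]. Speed limits (rad/s): [2.79, 2.79, 3.14, 3.14, 3.14, 3.14].

## Interface

Orientations are given as a unit quaternion [w, x, y, z].
In Python, from station import manip gives the robot as it stands. The module is installed in compiled form; this text tells all that it offers.
- The arm moves only by the tool servo_tool, never from a script. Its argument "increments" is a list of rows, each an object of numbers: "grip": the gripper command: -1 is shut, 1 is fully open, values between are in proportion; "x", "y", "z": the shift along the tool's x, y, z in cm; "ax", "ay", "az": the turn, a rotation vector about the tool's x, y, z in degrees. In form: [{"grip": .., "x": .., "y": .., "z": .., "ax": .., "ay": .., "az": ..}, ...]. A call has exactly 10 rows; each row shifts and turns the commanded pose from where the row before left it, along the tool's axes as they then stand; what a row does not reach is not made up. A row lasts 1/8 s, in which the tool goes at most 62.5 mm and 10.7 degrees, less where a joint would pass 70% of its speed; a pose out of reach is approached as far as the arm can. A call is refused whole if a number of a shift passes 6.25 or a number of a turn 10.7, either way. A call with a gripper value outside its range is refused whole. The fingers move at their own pace and stop on an object; "squeeze" is the grip in N (left out, the last holds). Time passes only in rows, so rows that do not move let the fingers close, or fill a call up. It gives the time, the measured TCP pose, the force, the opening and the grip force at its end, in the units of the state.
- manip.read_state(): the state, without advancing time (a new reading comes with each control period).
- manip.capture(name): name is "side" or "top"; returns the picture (400x640x3 uint8, red, green, blue); there is no depth.
- manip.camera_params(name): a dict with "intrinsics" (3x3 intrinsics, pixels), "D" ([k1, k2, p1, p2, k3] as OpenCV has them; the pictures are not rectified), "world_to_cam" (4x4, takes a point from world to camera coordinates). Camera axes: x right, y down, z forward; pixel columns grow to the right and rows downward; lengths in m; the calibration is good to about 2 mm. A picture is of the moment at which its call begins. camera_params takes no time and is no camera call.
- manip.job_done(): hands the job in; it is judged then, once.
Trained networks look in the newest picture that a camera, given by its name, has taken for a name from the list of things; names that differ only in an ending like _2 or _b are one class to them, and where a whole thing is asked for, a point or a joint stands for the part that bears it (a point fixed in the world has none). Each returns a list of dicts, best first, with "conf" (0 to 1); they miss things now and then, are a little off and sometimes report something else, mostly with a low value. They report only what shows in the picture. A call takes as long as a camera call. They do not tell look-alikes from the thing itself.
- manip.cut_out(camera, query): "region" (400x640 bool, what is visible of it) and "position" ([column, row] in pixels, amid what is visible of it).
- manip.place_of(camera, query): "position" ([column, row] in pixels: a listed point, or the origin of a listed thing).
The state is a dict: "time": time; "joint_positions": joint angles; "dq": joint speeds; "joint_efforts": joint torques, N m; "tcp_pos": TCP position; "orientation": TCP orientation; "contact_force": force on the tool from outside, world axes, zero at the start; "wrist_torque": the same for the moment, N m; "gripper_width": finger opening in m; "grasp_force": force on a finger pad.
Only numpy, scipy, OpenCV 4.12 (cv2) and the standard library are available. Lean on these libraries where they do the work, as an engineer would, in place of code of your own. Each camera call takes 0.05 s, during which the arm holds its last target. There are 200 camera calls.

## Task

The three bottles stand loose in the transport rack. Take the thick wedge, put it foot down into the gap between the last bottle and the sloping end wall, sloping face against the sloping wall, and press it down until it jams with its shoulder about level with the top of that wall, so that the row is tight. Leave the thin wedge where it stands and do not knock that last bottle over.

Things in the scene. Friction and masses are not known exactly. Their poses are not given: they have to be found in the camera images.
- rack: Aluminium rack fixed to the bench, a channel along y. Origin: under the middle of its base, z up. Inner floor z = 8 mm; rails 51 mm apart, tops z = 38. End walls 74 high: upright one at y = -95; at +y one sloping, inner face y = 74 at the floor, leaning out 1 in 3 to y = 96 at its top. Three 47 mm bottles stand in a loose row from -y; pushed tight the row ends at y = 46.
- wedge: Thick white wedge, upright on its foot, 40 mm wide (x), 0.12 kg, slippery. Origin: foot centre, z up. Plain face y = -15; sloping face y = 15 at foot, 35 at shoulder (z = 60). Grip block over the origin, 40 (x) by 24 (y), z = 60 to 90. Home: axes as the rack's, origin at x 0, y 61, z 14 of the rack, reached down along the slope, 1 mm to -y per 3 down; 15 N seats it, then it stays.
- thin_wedge: Thin white wedge, not to be used, standing upright: same height (90 mm) and width (40 mm, x) as the thick one, but only 18 mm thick at the foot and 26 mm at the shoulder, grip block 16 mm (y). Origin: centre of the underside of its foot, z up.
- end_bottle: The bottle of the row next to the gap: white, round, 47 mm across, 92 mm high with its cap, 0.11 kg. Origin: centre of its underside, on the rack's inner floor. At the start it stands 5 to 8 mm nearer the sloping wall than in the tight row, where its origin is at y = 22.5 mm of the rack.
Things that resemble listed ones, but are neither listed nor needed, are in the scene too. Leave any green or red look-alike of the wedge alone.

How it is judged:
At the end, for the whole second after the job is handed in: Thick wedge released, at rest in the gap: shoulder at most 7 mm above the sloping wall's top, within 12 mm of the channel's middle and 11 mm of home along the row, upright and square to the rack within 10 degrees; end bottle upright within 10 degrees, within 3.5 mm of the tight row (z of wedge in the frame of rack between 0.004 and 0.021 m and x of wedge in the frame of rack between -0.012 and 0.012 m and y of wedge in the frame of rack between 0.05 and 0.072 m and angle between the y axis of wedge and the y axis of rack, either way round below 0.175 rad and angle between each of wedge, end_bottle's own z axis and vertical below 0.175 rad and y of end_bottle in the frame of rack below 0.026 m and linear speed of each of wedge, end_bottle below 0.01 m/s); the robot touches nothing.
It fails at once if the end bottle is knocked over (angle between end_bottle's own z axis and vertical above 0.6 rad).
It fails at once if the thin wedge is moved more than 50 mm (distance of thin_wedge from where it was at the start of the episode above 0.05 m).
It also fails if it takes over 42 s, if anything falls off the work surface, if the arm or the gripper's body presses on something with over 40 N, if the wrist force passes 120 N, or if a joint passes its speed limit or range.

## Working session

There is one attempt and no reset: what is moved stays moved. The work goes in short steps, Python scripts to look and compute and a tool call to move; the robot and the scene stay as the last step left them, time stands still between calls to the robot, and variables do not carry over. Pictures are saved under pics/ and viewed, at most 10 in all, crops included, and the job is handed in when it is done.

Besides the shell and the picture viewer there is one more tool, called after "Call:" by a JSON object that holds its "method" and its "body". servo_tool: Moves the arm, as the interface text tells. Its arguments: {"type":"object","properties":{"increments":{"type":"array","items":{"type":"object","properties":{"grip":{"type":"number"},"x":{"type":"number"},"y":{"type":"number"},"z":{"type":"number"},"ax":{"type":"number"},"ay":{"type":"number"},"az":{"type":"number"}}}},"squeeze":{"type":"number"}},"required":["increments"]}

```bash
mkdir -p pics
cat > h.py <<'E'
import numpy as np, cv2
from station import manip
def cap(n,f):
    im=manip.capture(n); cv2.imwrite(f'pics/{f}.png',im[:,:,::-1]); return im
def ray(n,px):
    p=manip.camera_params(n);K=np.array(p['intrinsics'],float);D=np.array(p['D'],float);T=np.array(p['world_to_cam'])
    u=cv2.undistortPoints(np.array([[px]],float),K,D)[0,0]
    R=T[:3,:3];return -R.T@T[:3,3], R.T@np.array([u[0],u[1],1.])
def atz(n,px,z):
    o,d=ray(n,px);return o+d*(z-o[2])/d[2]
def proj(n,P):
    p=manip.camera_params(n);T=np.array(p['world_to_cam'])
    return cv2.projectPoints(np.array(P,float).reshape(-1,1,3),cv2.Rodrigues(T[:3,:3])[0],T[:3,3],np.array(p['intrinsics'],float),np.array(p['D'],float))[0][:,0]
def tri(a,b):
    A=[];B=[]
    for n,px in (('top',a),('side',b)):
        o,d=ray(n,px);d=d/np.linalg.norm(d);M=np.eye(3)-np.outer(d,d);A.append(M);B.append(M@o)
    return np.linalg.solve(sum(A),sum(B))
E
python3 - <<'E'
from h import *
np.set_printoptions(precision=3,suppress=True)
for n in('top','side'):
    cap(n,n+'0'); print(n,ray(n,(320,200)))
    for q in('rack','wedge','thin_wedge','end_bottle'):
        for r in manip.place_of(n,q): print(n,q,round(r['conf'],2),np.round(r['position']),atz(n,r['position'],0.0))
s=manip.read_state();print(s['time'],s['tcp_pos'],s['orientation'],manip.grip_point_offset)
E
```

```text
top (array([ 0.439, -0.005,  1.04 ]), array([ 0.083,  0.019, -0.996]))
top rack 0.57 [298. 214.] [0.494 0.068 0.   ]
top wedge 0.96 [381. 202.] [ 0.519 -0.133  0.   ]
top wedge 0.86 [410. 234.] [ 0.439 -0.2    0.   ]
top wedge 0.8 [368. 234.] [ 0.441 -0.099  0.   ]
top wedge 0.73 [227. 242.] [0.427 0.242 0.   ]
top thin_wedge 0.73 [415. 167.] [ 0.603 -0.219  0.   ]
top end_bottle 0.54 [285. 214.] [0.494 0.1   0.   ]
side (array([ 0.505, -0.703,  0.51 ]), array([ 0.008,  0.83 , -0.558]))
side rack 0.62 [314. 194.] [0.497 0.081 0.   ]
side wedge 0.74 [276. 277.] [ 0.438 -0.192  0.   ]
side wedge 0.61 [286. 239.] [ 0.447 -0.086  0.   ]
side wedge 0.58 [287. 158.] [0.421 0.25  0.   ]
side wedge 0.57 [327. 254.] [ 0.527 -0.126  0.   ]
side wedge 0.45 [312. 188.] [0.492 0.104 0.   ]
side thin_wedge 0.86 [368. 292.] [ 0.596 -0.219  0.   ]
side end_bottle 0.59 [312. 184.] [0.492 0.123 0.   ]
0.5 [0.243 0.576 0.231] [-0.     0.198  0.98  -0.   ] 0.0187
```

Run:
```python
import cv2
a=cv2.imread('pics/top0.png')[130:290,180:460];b=cv2.imread('pics/side0.png')[110:310,220:420]
cv2.imwrite('pics/t1.png',cv2.resize(a,(784,448),interpolation=3));cv2.imwrite('pics/s1.png',cv2.resize(b,(600,600),interpolation=3))
```

```text
(no output)
```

View pics/t1.png

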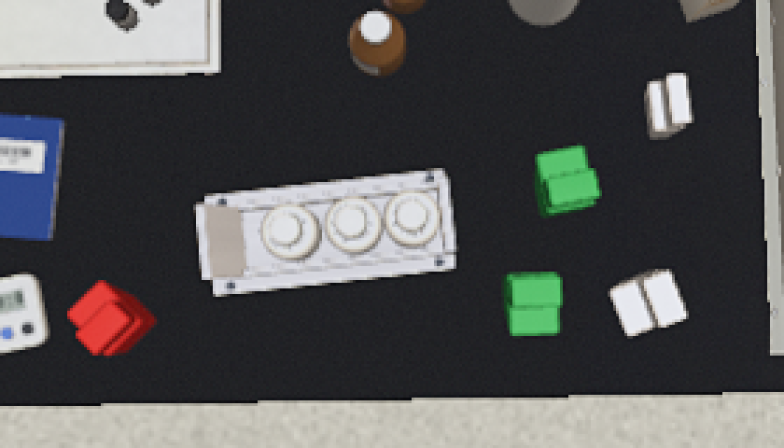

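View pics/s1.png

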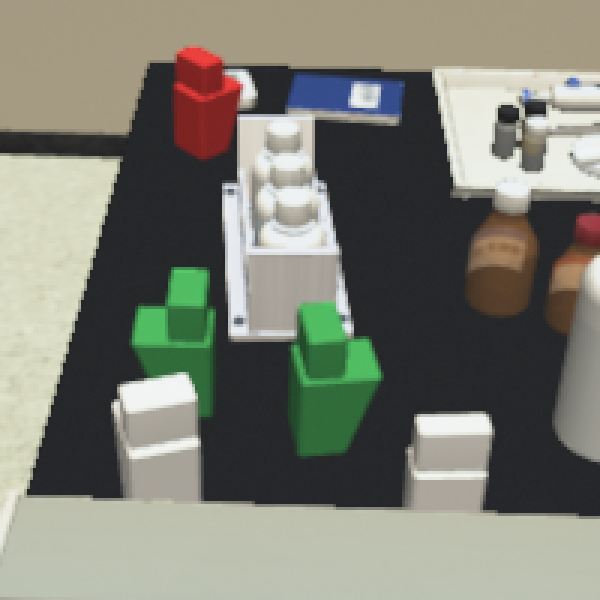

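The top view shows the thick white wedge at crop (648,303), which is px (411,238), with its wide ledge on the left (+y) like the rack's sloping wall. The thin wedge is at crop (668,105). The rack's sloping wall is the left end, at crop x≈225. The side view agrees: the narrow plain-face ledge faces -y.

```bash
cat > fit.py <<'E'
from h import *
from scipy.optimize import minimize
W=[(-15,0),(15,0),(35,60),(-15,60)];Bk=[(-12,60),(12,60),(12,90),(-12,90)]
def pts(poly): return np.array([(x,y,z) for x in(-20,20) for y,z in poly])/1e3
def mask(n,v,s=4,z=0):
    x,y,a=v;R=np.array([[np.cos(a),-np.sin(a),0],[np.sin(a),np.cos(a),0],[0,0,1]])
    m=np.zeros((400*s,640*s),np.uint8)
    for poly in(W,Bk):
        p=proj(n,pts(poly)@R.T+[x,y,z]);cv2.fillConvexPoly(m,cv2.convexHull(((p+.5)*s-.5).astype(np.float32)).round().astype(np.int32),255)
    return cv2.resize(m,(640,400),interpolation=cv2.INTER_AREA)/255.
E
python3 - <<'E'
from fit import *
np.set_printoptions(precision=4,suppress=True)
reg={}
for n,px in(('top',(411,238)),('side',(276,262))):
    manip.capture(n)
    rs=manip.cut_out(n,'wedge')
    r=min(rs,key=lambda r:np.hypot(*(np.array(r['position'])-px)));print(n,r['position'],r['conf'],r['region'].sum())
    reg[n]=r['region'].astype(float)
# cabinet edge hides lower part of the wedge in side view: compare only rows above it
ok=np.ones((400,640));lo=np.where(reg['side'].any(1))[0].max();ok[lo:]=0;print('low row',lo)
def cost(v,ns):
    v=[v[0],v[1],v[2]/10]
    c=0
    for n in ns:
        d=abs(mask(n,v)-reg[n]);c+=(d*(ok if n=='side' else 1)).sum()
    return c
for ns in(['top'],['top','side']):
    best=min((minimize(cost,[.44,-.19,a],args=(ns,),method='Nelder-Mead',options=dict(initial_simplex=[[.44,-.19,a],[.455,-.19,a],[.44,-.175,a],[.44,-.19,a+1.5]])) for a in(-2,0,2,4)),key=lambda r:r.fun)
    print(ns,best.x[:2],np.degrees(best.x[2]/10),best.fun)
a=cv2.imread('pics/top0.png')[180:245,240:350];cv2.imwrite('pics/t2.png',cv2.resize(a,None,fx=7,fy=7,interpolation=2))
E
```

```text
top [414.2, 235.6] 0.64 426
side [273.9, 256.1] 0.8 1073
low row 277
['top'] [ 0.4326 -0.1985] 18.780627842446457 34.82745098039216
['top', 'side'] [ 0.434  -0.1996] 18.53190237818689 134.39215686274508
```

View pics/t2.png

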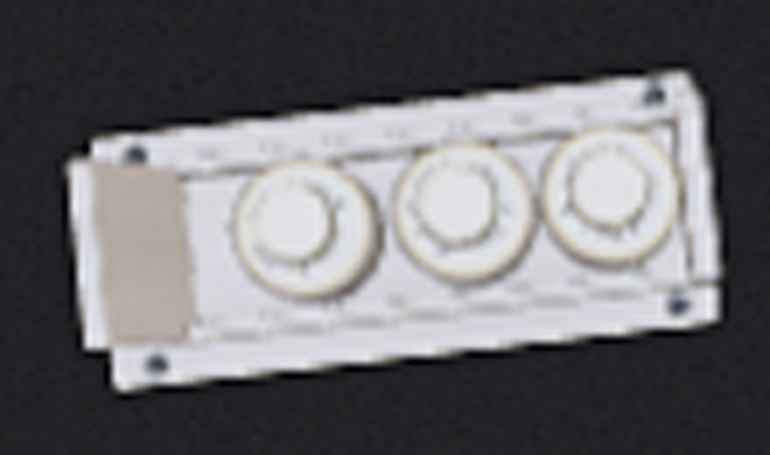

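The zoom shows the sloping wall's inner face as the tan quad. Its top edge runs (93,163)-(107,343) and its floor edge (182,175)-(192,335). Cap centres are at (293,223), (456,203) and (610,188).

Run:
```python
from h import *
np.set_printoptions(precision=4,suppress=True)
f=lambda u,v,z:atz('top',(240+(u+.5)/7-.5,180+(v+.5)/7-.5),z)[:2]
t=[f(93,163,.074),f(107,343,.074)];b=[f(182,175,.008),f(192,335,.008)]
c=np.array([f(293,223,.1),f(456,203,.1),f(610,188,.1)])
print('top edge',*t,'bot',*b,'caps',*c,'spacing',np.linalg.norm(np.diff(c,axis=0),axis=1))
d=np.linalg.svd(c-c.mean(0))[2][0];d*=np.sign(d[1]);print('row yaw',np.degrees(np.arctan2(-d[0],d[1])))
e=t[0]-t[1];print('edge yaw',np.degrees(np.arctan2(e[1],e[0])),np.linalg.norm(e))
# base holes
h=np.array([f(136,156,.004),f(655,95,.004),f(157,364,.004),f(679,305,.004)])
for i,j in((0,1),(2,3)):
    g=h[i]-h[j];print('holes yaw',np.degrees(np.arctan2(-g[0],g[1])),np.linalg.norm(g))
print('holes mid',h.mean(0))
for yaw in (5.5,6.5):
    a=np.radians(yaw);Y=np.array([-np.sin(a),np.cos(a)]);X=np.array([np.cos(a),np.sin(a)])
    print(yaw,'origin est top',(t[0]+t[1])/2-.096*Y,'bot',(b[0]+b[1])/2-.074*Y,'3rd bottle(tight -71.5)',c[2]+.0715*Y)
    print(' caps along y rel holes mid',(c-h.mean(0))@Y,(c-h.mean(0))@X)
```

```text
top edge [0.5162 0.1659] [0.458  0.1616] bot [0.5168 0.1467] [0.4615 0.1437] caps [0.494  0.0983] [0.4993 0.047 ] [ 0.5031 -0.0014] spacing [0.0516 0.0486]
row yaw 5.211298044158057
edge yaw 4.171561212990789 0.05841351929893588
holes yaw 5.594314190768599 0.18144621206168846
holes yaw 5.3741231822781 0.18131316073001985
holes mid [0.4966 0.0696]
5.5 origin est top [0.4963 0.0682] bot [0.4962 0.0715] 3rd bottle(tight -71.5) [0.4962 0.0697]
 caps along y rel holes mid [ 0.0289 -0.0227 -0.0713] [ 0.0002  0.0006 -0.0003]
6.5 origin est top [0.498  0.0684] bot [0.4975 0.0717] 3rd bottle(tight -71.5) [0.495  0.0696]
 caps along y rel holes mid [ 0.0289 -0.0227 -0.0713] [ 0.0007  0.0002 -0.0015]
```

Call:
{"method": "servo_tool", "body": {"increments": [{"grip":1,"x":-4.04,"y":-3.46},{"grip":1,"x":-4.04,"y":-3.46},{"grip":1,"x":-4.04,"y":-3.46},{"grip":1,"x":-4.04,"y":-3.46},{"grip":1,"x":-4.04,"y":-3.46},{"grip":1,"x":-4.04,"y":-3.46},{"grip":1,"x":-4.04,"y":-3.46},{"grip":1,"x":-4.04,"y":-3.46},{"grip":1,"x":-4.04,"y":-3.46},{"grip":1,"x":-4.04,"y":-3.46}]}}

```text
$.increments[0]: bad value
```

Call:
{"method": "servo_tool", "body": {"increments": [{"grip":1,"az":9.72},{"grip":1,"az":9.72},{"grip":1,"az":9.72},{"grip":1,"az":9.72},{"grip":1,"az":9.72},{"grip":1,"x":-5.37,"y":-2.8},{"grip":1,"x":-5.37,"y":-2.8},{"grip":1,"x":-5.37,"y":-2.8},{"grip":1,"x":-5.37,"y":-2.8},{"grip":1,"x":-5.37,"y":-2.8}]}}

```text
$.increments[0]: bad value
```

Call:
{"method": "servo_tool", "body": {"increments": [{"grip":1,"x":-4.04,"y":-3.46,"z":0,"ax":0,"ay":0,"az":0},{"grip":1,"x":-4.04,"y":-3.46,"z":0,"ax":0,"ay":0,"az":0},{"grip":1,"x":-4.04,"y":-3.46,"z":0,"ax":0,"ay":0,"az":0},{"grip":1,"x":-4.04,"y":-3.46,"z":0,"ax":0,"ay":0,"az":0},{"grip":1,"x":-4.04,"y":-3.46,"z":0,"ax":0,"ay":0,"az":0},{"grip":1,"x":-4.04,"y":-3.46,"z":0,"ax":0,"ay":0,"az":0},{"grip":1,"x":-4.04,"y":-3.46,"z":0,"ax":0,"ay":0,"az":0},{"grip":1,"x":-4.04,"y":-3.46,"z":0,"ax":0,"ay":0,"az":0},{"grip":1,"x":-4.04,"y":-3.46,"z":0,"ax":0,"ay":0,"az":0},{"grip":1,"x":-4.04,"y":-3.46,"z":0,"ax":0,"ay":0,"az":0}]}}

```text
time: 1.95
tcp_pos: [0.4815, 0.0986, 0.2317]
orientation: [0.0, 0.198, 0.98, 0.0]
contact_force: [0.4, -0.0, 0.4]
gripper_width: 0.0855
grasp_force: 0.0
```

Call:
{"method": "servo_tool", "body": {"increments": [{"grip":1,"x":0,"y":0,"z":0,"ax":0,"ay":0,"az":9.72},{"grip":1,"x":0,"y":0,"z":0,"ax":0,"ay":0,"az":9.72},{"grip":1,"x":0,"y":0,"z":0,"ax":0,"ay":0,"az":9.72},{"grip":1,"x":0,"y":0,"z":0,"ax":0,"ay":0,"az":9.72},{"grip":1,"x":0,"y":0,"z":0,"ax":0,"ay":0,"az":9.72},{"grip":1,"x":-5.37,"y":-2.8,"z":0,"ax":0,"ay":0,"az":0},{"grip":1,"x":-5.37,"y":-2.8,"z":0,"ax":0,"ay":0,"az":0},{"grip":1,"x":-5.37,"y":-2.8,"z":0,"ax":0,"ay":0,"az":0},{"grip":1,"x":-5.37,"y":-2.8,"z":0,"ax":0,"ay":0,"az":0},{"grip":1,"x":-5.37,"y":-2.8,"z":0,"ax":0,"ay":0,"az":0}]}}

```text
time: 3.2
tcp_pos: [0.433, -0.2009, 0.2317]
orientation: [0.001, 0.584, 0.812, 0.0]
contact_force: [0.6, -0.2, -1.0]
gripper_width: 0.0853
grasp_force: 0.0
```

Run:
```python
from h import *
from scipy.spatial.transform import Rotation as R
s=manip.read_state();w,x,y,z=s['orientation'];r=R.from_quat([x,y,z,w]);M=r.as_matrix();print(s['tcp_pos'],M.round(3))
print('cm in tool axes',M.T@(np.array([.433,-.199,.056])-s['tcp_pos'])*100,'yaw of tool y',np.degrees(np.arctan2(M[1,1],M[0,1])))
```

```text
[ 0.43299294 -0.20090677  0.23169682] [[-0.318  0.948  0.001]
 [ 0.948  0.318 -0.001]
 [-0.001  0.001 -1.   ]]
cm in tool axes [ 0.19696742  0.04650293 17.5695509 ] yaw of tool y 18.54376320473619
```

Call:
{"method": "servo_tool", "body": {"increments": [{"grip":1,"x":0.2,"y":0.05,"z":5,"ax":0,"ay":0,"az":0},{"grip":1,"x":0,"y":0,"z":5,"ax":0,"ay":0,"az":0},{"grip":1,"x":0,"y":0,"z":4,"ax":0,"ay":0,"az":0},{"grip":1,"x":0,"y":0,"z":2.5,"ax":0,"ay":0,"az":0},{"grip":1,"x":0,"y":0,"z":1.05,"ax":0,"ay":0,"az":0},{"grip":-1,"x":0,"y":0,"z":0,"ax":0,"ay":0,"az":0},{"grip":-1,"x":0,"y":0,"z":0,"ax":0,"ay":0,"az":0},{"grip":-1,"x":0,"y":0,"z":0,"ax":0,"ay":0,"az":0},{"grip":-1,"x":0,"y":0,"z":0,"ax":0,"ay":0,"az":0},{"grip":-1,"x":0,"y":0,"z":0,"ax":0,"ay":0,"az":0}], "squeeze": 80}}

```text
time: 4.45
tcp_pos: [0.4338, -0.1973, 0.0571]
orientation: [0.001, 0.584, 0.812, -0.0]
contact_force: [-0.8, -0.0, 6.7]
gripper_width: 0.0388
grasp_force: 80.3
```

Call:
{"method": "servo_tool", "body": {"increments": [{"grip":-1,"x":0,"y":0,"z":-4.4,"ax":0,"ay":0,"az":0},{"grip":-1,"x":0,"y":0,"z":-4.4,"ax":0,"ay":0,"az":0},{"grip":-1,"x":0,"y":0,"z":-4.4,"ax":0,"ay":0,"az":0},{"grip":-1,"x":0,"y":0,"z":0,"ax":0,"ay":0,"az":6.57},{"grip":-1,"x":0,"y":0,"z":0,"ax":0,"ay":0,"az":6.57},{"grip":-1,"x":4.49,"y":1.09,"z":0,"ax":0,"ay":0,"az":0},{"grip":-1,"x":4.49,"y":1.09,"z":0,"ax":0,"ay":0,"az":0},{"grip":-1,"x":4.49,"y":1.09,"z":0,"ax":0,"ay":0,"az":0},{"grip":-1,"x":4.49,"y":1.09,"z":0,"ax":0,"ay":0,"az":0},{"grip":-1,"x":4.49,"y":1.09,"z":0,"ax":0,"ay":0,"az":0}]}}

```text
time: 5.7
tcp_pos: [0.466, 0.0334, 0.1881]
orientation: [0.0, 0.673, 0.74, 0.0]
contact_force: [0.6, 0.2, -1.9]
gripper_width: 0.0388
grasp_force: 81.1
```

Call:
{"method": "servo_tool", "body": {"increments": [{"grip":-1,"x":4.49,"y":1.09,"z":0,"ax":0,"ay":0,"az":0},{"grip":-1,"x":4.49,"y":1.09,"z":0,"ax":0,"ay":0,"az":0},{"grip":-1,"x":4.49,"y":1.09,"z":0,"ax":0,"ay":0,"az":0},{"grip":-1,"x":0,"y":0,"z":0,"ax":0,"ay":0,"az":0},{"grip":-1,"x":0,"y":0,"z":0,"ax":0,"ay":0,"az":0},{"grip":-1,"x":0,"y":0,"z":0,"ax":0,"ay":0,"az":0},{"grip":-1,"x":0,"y":0,"z":0,"ax":0,"ay":0,"az":0},{"grip":-1,"x":0,"y":0,"z":0,"ax":0,"ay":0,"az":0},{"grip":-1,"x":0,"y":0,"z":0,"ax":0,"ay":0,"az":0},{"grip":-1,"x":0,"y":0,"z":0,"ax":0,"ay":0,"az":0}]}}

```text
time: 6.95
tcp_pos: [0.4861, 0.1689, 0.1878]
orientation: [0.0, 0.673, 0.74, -0.0]
contact_force: [-0.2, 0.2, -2.4]
gripper_width: 0.0391
grasp_force: 81.3
```

Run:
```python
from fit import *
s=manip.read_state();print(s['tcp_pos'],s['orientation'],s['contact_force'],s['wrist_torque'],s['gripper_width'])
im=cap('side','s3');P=[.4872,.167,.17];u=proj('side',[P])[0];print(u)
rs=manip.cut_out('side','wedge');print([(np.round(r['position']),round(r['conf'],2),r['region'].sum()) for r in rs])
c=np.ascontiguousarray(im[:,:,::-1][int(u[1])-70:int(u[1])+80,int(u[0])-90:int(u[0])+90])
# overlay expected wedge outline at TCP minus 1.4 mm in y
tp=s['tcp_pos'];a=np.radians(5.4)
m=mask('side',[tp[0]+.0001,tp[1]-.0014,a],z=tp[2]-.057)
o=np.ascontiguousarray(im[:,:,::-1].copy());k,_=cv2.findContours((m>.5).astype(np.uint8),0,2)
y0,x0=int(u[1])-70,int(u[0])-90
o2=cv2.resize(o[y0:y0+150,x0:x0+180],None,fx=4,fy=4,interpolation=2)
cv2.polylines(o2,[((kk-[x0,y0])*4+2).astype(np.int32) for kk in k],True,(0,0,255),1)
cv2.imwrite('pics/s3c.png',o2);print(x0,y0)
```

```text
[0.48610894 0.16888597 0.18781951] [ 4.44512003e-06  6.73038967e-01  7.39607023e-01 -6.68668504e-06] [-0.18713479  0.16638737 -2.44889154] [ 0.01910557  0.02795474 -0.0290207 ] 0.03910194797055632
[312.10205556 110.10129432]
[(array([330., 235.]), 0.82, np.int64(1208)), (array([287., 142.]), 0.67, np.int64(611)), (array([281., 227.]), 0.62, np.int64(992)), (array([312., 109.]), 0.58, np.int64(781))]
222 40
```

View pics/s3c.png

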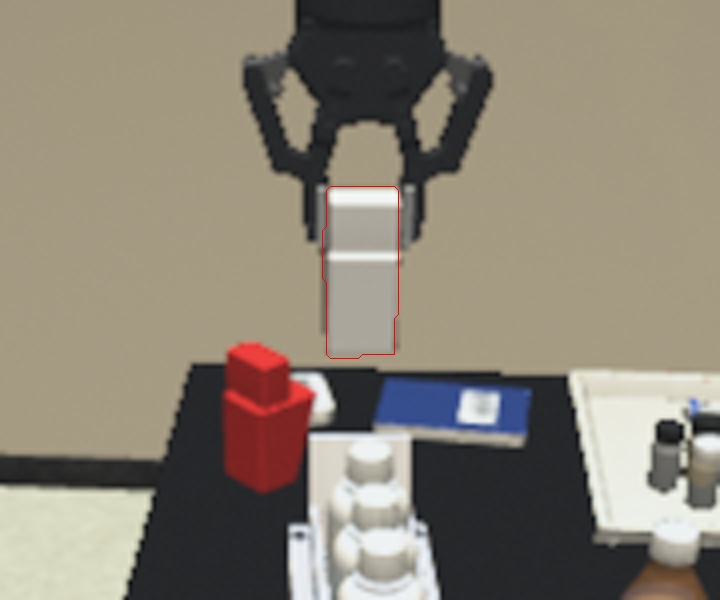

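The side view shows the wedge square in the fingers, within about 1 px of the predicted outline (crop (327,187)-(398,357)). It is above the gap behind the end bottle.

Call:
{"method": "servo_tool", "body": {"increments": [{"grip":-1,"x":0.05,"y":0.08,"z":0,"ax":0,"ay":0,"az":0},{"grip":-1,"x":-0.5,"y":0,"z":1.5,"ax":0,"ay":0,"az":0},{"grip":-1,"x":-0.5,"y":0,"z":1.5,"ax":0,"ay":0,"az":0},{"grip":-1,"x":-0.5,"y":0,"z":1.5,"ax":0,"ay":0,"az":0},{"grip":-1,"x":-0.5,"y":0,"z":1.5,"ax":0,"ay":0,"az":0},{"grip":-1,"x":-0.5,"y":0,"z":1.5,"ax":0,"ay":0,"az":0},{"grip":-1,"x":-0.5,"y":0,"z":1.5,"ax":0,"ay":0,"az":0},{"grip":-1,"x":0,"y":0,"z":0,"ax":0,"ay":0,"az":0},{"grip":-1,"x":0,"y":0,"z":0,"ax":0,"ay":0,"az":0},{"grip":-1,"x":0,"y":0,"z":0,"ax":0,"ay":0,"az":0}]}}

```text
time: 8.3
tcp_pos: [0.4902, 0.14, 0.0985]
orientation: [0.001, 0.673, 0.74, 0.001]
contact_force: [0.3, 0.0, -1.8]
gripper_width: 0.0389
grasp_force: 81.3
```

Call:
{"method": "servo_tool", "body": {"increments": [{"grip":-1,"x":-0.1,"y":0,"z":0.3,"ax":0,"ay":0,"az":0},{"grip":-1,"x":-0.1,"y":0,"z":0.3,"ax":0,"ay":0,"az":0},{"grip":-1,"x":-0.1,"y":0,"z":0.3,"ax":0,"ay":0,"az":0},{"grip":-1,"x":-0.1,"y":0,"z":0.3,"ax":0,"ay":0,"az":0},{"grip":-1,"x":-0.1,"y":0,"z":0.3,"ax":0,"ay":0,"az":0},{"grip":-1,"x":-0.1,"y":0,"z":0.3,"ax":0,"ay":0,"az":0},{"grip":-1,"x":-0.07,"y":0,"z":0.2,"ax":0,"ay":0,"az":0},{"grip":-1,"x":0,"y":0,"z":0,"ax":0,"ay":0,"az":0},{"grip":-1,"x":0,"y":0,"z":0,"ax":0,"ay":0,"az":0},{"grip":-1,"x":0,"y":0,"z":0,"ax":0,"ay":0,"az":0}]}}

```text
time: 9.55
tcp_pos: [0.4903, 0.133, 0.0778]
orientation: [0.0, 0.673, 0.74, -0.0]
contact_force: [-0.6, 0.9, -3.0]
gripper_width: 0.039
grasp_force: 81.3
```

Call:
{"method": "servo_tool", "body": {"increments": [{"grip":-1,"x":-0.03,"y":0,"z":0.1,"ax":0,"ay":0,"az":0},{"grip":-1,"x":-0.04,"y":0,"z":0.1,"ax":0,"ay":0,"az":0},{"grip":-1,"x":-0.03,"y":0,"z":0.1,"ax":0,"ay":0,"az":0},{"grip":-1,"x":-0.03,"y":0,"z":0.1,"ax":0,"ay":0,"az":0},{"grip":-1,"x":-0.04,"y":0,"z":0.1,"ax":0,"ay":0,"az":0},{"grip":-1,"x":-0.03,"y":0,"z":0.1,"ax":0,"ay":0,"az":0},{"grip":-1,"x":0,"y":0,"z":0,"ax":0,"ay":0,"az":0},{"grip":-1,"x":0,"y":0,"z":0,"ax":0,"ay":0,"az":0},{"grip":-1,"x":0,"y":0,"z":0,"ax":0,"ay":0,"az":0},{"grip":-1,"x":0,"y":0,"z":0,"ax":0,"ay":0,"az":0}]}}

```text
time: 10.8
tcp_pos: [0.4904, 0.1314, 0.0718]
orientation: [-0.0, 0.673, 0.74, 0.0]
contact_force: [-0.4, 5.8, 0.3]
gripper_width: 0.0389
grasp_force: 81.5
```

Call:
{"method": "servo_tool", "body": {"increments": [{"grip":-1,"x":0,"y":0,"z":0.05,"ax":0,"ay":0,"az":0},{"grip":-1,"x":0,"y":0,"z":0.05,"ax":0,"ay":0,"az":0},{"grip":-1,"x":0,"y":0,"z":0.05,"ax":0,"ay":0,"az":0},{"grip":-1,"x":0,"y":0,"z":0.05,"ax":0,"ay":0,"az":0},{"grip":-1,"x":0,"y":0,"z":0.05,"ax":0,"ay":0,"az":0},{"grip":-1,"x":0,"y":0,"z":0.05,"ax":0,"ay":0,"az":0},{"grip":-1,"x":0,"y":0,"z":0,"ax":0,"ay":0,"az":0},{"grip":-1,"x":0,"y":0,"z":0,"ax":0,"ay":0,"az":0},{"grip":-1,"x":0,"y":0,"z":0,"ax":0,"ay":0,"az":0},{"grip":-1,"x":0,"y":0,"z":0,"ax":0,"ay":0,"az":0}]}}

```text
time: 12.05
tcp_pos: [0.4907, 0.1313, 0.0707]
orientation: [0.0, 0.673, 0.739, 0.001]
contact_force: [-3.9, 4.8, 15.7]
gripper_width: 0.0393
grasp_force: 83.4
```

Call:
{"method": "servo_tool", "body": {"increments": [{"grip":-1,"x":0,"y":0,"z":0.05,"ax":0,"ay":0,"az":0},{"grip":-1,"x":0,"y":0,"z":0.05,"ax":0,"ay":0,"az":0},{"grip":-1,"x":0,"y":0,"z":0,"ax":0,"ay":0,"az":0},{"grip":-1,"x":0,"y":0,"z":0,"ax":0,"ay":0,"az":0},{"grip":0,"x":0,"y":0,"z":0,"ax":0,"ay":0,"az":0},{"grip":0.6,"x":0,"y":0,"z":0,"ax":0,"ay":0,"az":0},{"grip":0.6,"x":0,"y":0,"z":0,"ax":0,"ay":0,"az":0},{"grip":0.6,"x":0,"y":0,"z":0,"ax":0,"ay":0,"az":0},{"grip":0.6,"x":0,"y":0,"z":0,"ax":0,"ay":0,"az":0},{"grip":0.6,"x":0,"y":0,"z":0,"ax":0,"ay":0,"az":0}]}}

```text
time: 13.3
tcp_pos: [0.4905, 0.131, 0.0677]
orientation: [-0.0, 0.673, 0.74, -0.0]
contact_force: [-0.1, 0.7, 0.1]
gripper_width: 0.0682
grasp_force: 0.0
```

Call:
{"method": "servo_tool", "body": {"increments": [{"grip":0.6,"x":0,"y":0,"z":-2,"ax":0,"ay":0,"az":0},{"grip":0.6,"x":0,"y":0,"z":-4,"ax":0,"ay":0,"az":0},{"grip":0.6,"x":0,"y":0,"z":-4,"ax":0,"ay":0,"az":0},{"grip":-1,"x":5,"y":0,"z":-1,"ax":0,"ay":0,"az":0},{"grip":-1,"x":5,"y":0,"z":0,"ax":0,"ay":0,"az":0},{"grip":-1,"x":5,"y":0,"z":0,"ax":0,"ay":0,"az":0},{"grip":-1,"x":0,"y":0,"z":0,"ax":0,"ay":0,"az":0},{"grip":-1,"x":0,"y":0,"z":0,"ax":0,"ay":0,"az":0},{"grip":-1,"x":0,"y":0,"z":0,"ax":0,"ay":0,"az":0},{"grip":-1,"x":0,"y":0,"z":0,"ax":0,"ay":0,"az":0}]}}

```text
time: 14.55
tcp_pos: [0.4766, 0.2792, 0.1778]
orientation: [-0.0, 0.674, 0.739, -0.0]
contact_force: [0.6, -1.0, 0.1]
gripper_width: -0.0002
grasp_force: 0.0
```

Run:
```python
from fit import *
np.set_printoptions(precision=4,suppress=True)
O=np.array([.4964,.0697]);a=np.radians(5.4)
X=np.array([np.cos(a),np.sin(a)]);Y=np.array([-np.sin(a),np.cos(a)])
reg={};im={}
h=O+.061*Y
for n in('top','side'):
    im[n]=cap(n,n+'4');q=proj(n,[[*h,.07]])[0]
    rs=manip.cut_out(n,'wedge');r=min(rs,key=lambda r:np.hypot(*(np.array(r['position'])-q)));print(n,q,r['position'],r['conf'],r['region'].sum());reg[n]=r['region']
    print([ (np.round(b['position']),round(b['conf'],2), (atz(n,b['position'],.008)[:2]-O)@Y) for b in manip.place_of(n,'end_bottle')])
o=[]
for n in('top','side'):
    m=mask(n,[*h,a],z=.014);k,_=cv2.findContours((m>.5).astype(np.uint8),0,2);q=proj(n,[[*O,.07]])[0].astype(int);x0,y0=q-[50,45]
    z=cv2.resize(im[n][y0:y0+90,x0:x0+100,::-1],None,fx=6,fy=6,interpolation=2)[:,:, :]
    z=np.ascontiguousarray(z);z0=z.copy();cv2.polylines(z,[((kk-[x0,y0])*6+3).astype(np.int32) for kk in k],True,(0,0,255),1)
    cv2.imwrite(f'pics/{n}5.png',z);print(x0,y0)
```

```text
top [268.7914 213.9214] [269.2, 213.2] 0.81 416
[(array([285., 213.]), 0.57, np.float64(0.029031601608761597))]
side [312.2215 156.8471] [310.8, 149.0] 0.74 245
[(array([314., 189.]), 0.49, np.float64(0.020353289776811855))]
245 165
264 124
```

View pics/top5.png

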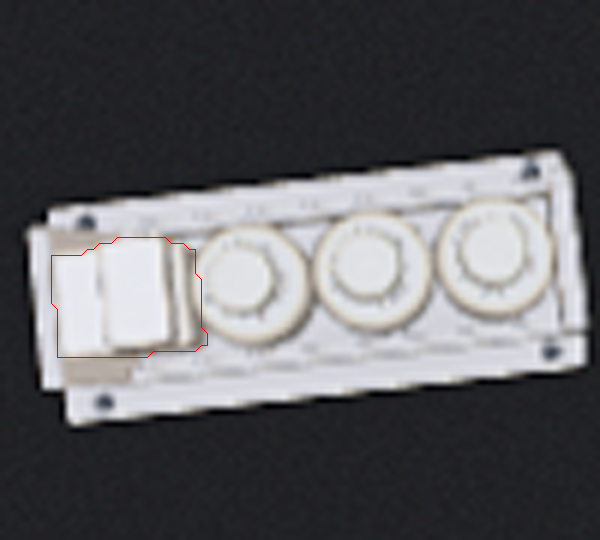

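View pics/side5.png

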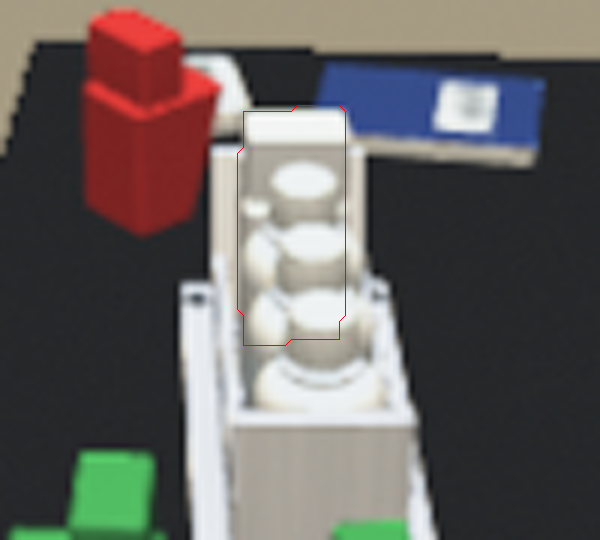

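Run:
```python
from h import *
O=np.array([.4964,.0697]);a=np.radians(5.4);X=np.array([np.cos(a),np.sin(a)]);Y=np.array([-np.sin(a),np.cos(a)])
def f(u,v,z):
    p=atz('top',(245+(u+.5)/6-.5,165+(v+.5)/6-.5),z)[:2]-O;return (np.array([p@X,p@Y])*1e3).round(1)
print('caps',[f(243,277,.1),f(368,263,.1),f(494,250,.1)])
print('block top corners @104',[f(*c,.104) for c in((100,250),(108,345),(160,238),(170,347))])
print('shoulder edge @74',f(52,256,.074),f(60,355,.074))
```

```text
caps [array([ 0.9, 20.6]), array([  0.8, -25.5]), array([  0.3, -71.9])]
block top corners @104 [array([16.4, 71.2]), array([-18.5,  71.8]), array([18.3, 48.9]), array([-21.8,  49.4])]
shoulder edge @74 [18.8 94. ] [-18.7  94.7]
```

```bash
python3 -c "
from station import manip
print(manip.job_done())"
```

```text
the job is handed in; nothing more can be done
None
```

The thick wedge is pressed down into the gap and released about 1–2 mm from its home position. The row is tight with the end bottle upright, and the thin wedge was not touched; I handed the job in at about 15 s, but no verdict came back.

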